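# Scrub the tilted wash cup

### The arm

A 6-joint arm with a two-finger parallel gripper is mounted at the origin on the work surface. World frame = base frame: x ahead of the robot, y to its left, z up, the work surface at z = 0. Lengths are in m, angles in degrees, forces in N, time in s.
With the tool pointing down it reaches from about 0.35 to 0.875 m from the base axis. Payload 4.2 kg.
Tool frame: the origin (TCP) lies midway between the tips of the shut fingers; the grasp point (between the pads) lies 19 mm behind it; z points along the fingers, y is the line along which they close (so a half turn about z gives the same grasp; the last joint's range is limited). The gripper opens to 87 mm and grips with 3 to 60 N. Pads are 19 mm wide; open, the fingers measure 117 mm over their backs; the gripper's body (75 mm by 190 mm) begins 51 mm behind the grasp point.
Start: joints at [83.056, 22.042, 0.453, 0, -68.411, -14.817], TCP at [0.232, 0.58, 0.223] pointing down, gripper open.
Joint ranges: [-179.83, 179.83], [-69.29, 118.12], [-61.27, 80.66], [-181.25, 117.63], [-171.15, -9.14], [-177.46, 177.46]. Speed limits (degrees/s): [159.86, 159.86, 180, 180, 180, 180].

### API

Orientations are given as a 3x3 rotation matrix whose columns are the frame's x, y, z axes.
In Python, from station import sense, capture, camera_params, finish_job gives the robot as it stands.
- The arm moves only by the tool drive_tool, never from a script. Its argument "rows" is a list of rows, each an object of numbers: "tx", "ty", "tz": the shift along the tool's x, y, z in cm; "ax", "ay", "az": the turn, a rotation vector about the tool's x, y, z in rad; "claw": the finger opening in cm, from 0 to 8.7. In form: [{"tx": .., "ty": .., "tz": .., "ax": .., "ay": .., "az": .., "claw": ..}, ...]. A call has 1 to 10 rows; each row shifts and turns the commanded pose from where the row before left it, along the tool's axes as they then stand; what a row does not reach is not made up. A row lasts 1/12 s, in which the tool goes at most 41.7 mm and 7.16 degrees, less where a joint would pass 70% of its speed; a pose out of reach is approached as far as the arm can. A call with a gripper value outside its range is refused whole. The fingers move at their own pace and stop on an object; the grip force is fixed at half the most. Time passes only in rows, so rows that do not move let the fingers close. It gives the time, the measured TCP pose, the force, the opening and the grip force at its end, in the units of the state.
- sense(): the state, without advancing time (a new reading comes with each control period).
- capture(name): name is "side" or "top"; returns (picture, depth): 384x512x3 uint8, red, green, blue; 384x512 float32, m along the optical axis (not along the pixel's ray), 0 where there is no reading.
- camera_params(name): a dict with "intrinsics" (3x3 intrinsics, pixels), "k1" (the pictures are not rectified: a ray, as slopes to the right and down, at radius r is drawn at 1 + k1 r^2 times it, then the intrinsics apply), "R" (3x3) and "t" (3): a world point X has camera coordinates R X + t. Camera axes: x right, y down, z forward; pixel columns grow to the right and rows downward; lengths in m; the calibration is good to about 2 mm. A picture is of the moment at which its call begins. camera_params takes no time and is no camera call.
- finish_job(): hands the job in; it is judged then, once.
The state is a dict: "time_s": time; "joints": joint angles; "joint_velocities": joint speeds; "effort": joint torques, N m; "tcp_pos": TCP position; "ee_rot": TCP orientation; "wrist_force": force on the tool from outside, world axes, zero at the start; "moment": the same for the moment, N m; "gripper_width": opening from 0.0 (shut) to 1.0 (fully open); "gripper_force": force on a finger pad.
Only numpy, scipy, OpenCV 4.12 (cv2) and the standard library are available. Lean on these libraries where they do the work, as an engineer would, in place of code of your own. Each camera call takes 0.05 s, during which the arm holds its last target. There are 200 camera calls.

### The job

Take the long brush out of its drip pot and scrub the steel wash cup that is clamped tilted in the stand: push the brush right to the bottom of that cup three times, drawing it back at least half way up the inside between strokes. Then stand the brush upright on its bristle end in the drip pot again and let go; leave everything else on the bench where it is.

Things in the scene. Friction and masses are not known exactly. Their poses are not given: they have to be found in the camera images.
- brush: Long rigid bottle brush, 200 mm, 0.13 kg, round about its z. Origin: centre of the flat foot at the bristle end; +z runs to the handle. z 0-55 mm: black bristle head, rigid, 42 mm diameter, chamfered, foot 34 mm across. 55-125 mm: steel shaft, 9 mm diameter. 125-200 mm: round wooden handle, 24 mm diameter. Starts upright on its foot in the drip pot, handle up.
- cup: Steel cup clamped immovably in the stand. Origin: centre of its underside; +z is its axis, out of the mouth, leaning 36 degrees from vertical to the stand's -x (to the robot's right or right and near). 105 mm tall, outer radius 30 mm at the bottom, 32 at the rim, walls 3 mm. Inner floor at z = 5 mm; inside 54 mm across at the floor, 58 at the mouth, 100 mm deep. Clamp ring of radius 35 mm at z 55-69 mm.
- cup_mouth (a point): Centre of the tilted cup's mouth, on the cup's axis, level with the rim (z = 105 mm in the cup's frame).
- stand: Fixed clamp stand carrying the tilted cup. Origin on the table top. Grey base plate x -60 to +100, y -55 to +55, 12 mm thick; steel post 14 mm in diameter at x = +88 mm, 162 mm tall, behind the cup. Cup's bottom centre at x = +45 mm, height 52; mouth centre at x = -17 mm, height 137. Nothing stands over the mouth.
- pot: The white round drip pot in which the brush stands; fixed to the table. Origin: centre of its underside, +z up. Outer diameter 80 mm, inner diameter 70 mm, rim 34 mm above the table, inner floor flat, 5 mm above the table.
- sparecup: Bystander: a loose steel cup, the same shape as the clamped one but standing upright on the table (105 mm tall, radius 32 mm); origin at the centre of its underside. Not to be used or disturbed.
- mainboard: Bystander: loose dark blue computer board lying flat, 170 x 170 mm, parts up to 30 mm high; origin under its centre.
- multimeter: Bystander: loose red multimeter lying flat, 190 x 90 x 42 mm (longest along its x), origin under its centre.
- spool: Bystander: loose metal spool standing on its flange, 64 mm in diameter, 50 mm tall, origin under its centre.
- smallboard: Bystander: loose green circuit board lying flat, 120 x 80 mm, parts up to 16 mm high, origin under its centre.
- driver: Bystander: loose screwdriver lying on the table, under 35 mm high.

How it is judged:
By the outcome, as a careful person would: the job done as asked, in the order asked, and still so for the second after the job is handed in, with the robot touching nothing.
It also fails if it takes over 64 s, if anything falls off the work surface, if the arm or the gripper's body presses on something with over 40 N, if the wrist force passes 120 N, or if a joint passes its speed limit or range.

## Working session

There is one attempt and no reset: what is moved stays moved. The work goes in short steps, Python scripts to look and compute and a tool call to move; the robot and the scene stay as the last step left them, time stands still between calls to the robot, and variables do not carry over. Pictures are saved under pics/ and viewed, at most 10 in all, crops included, and the job is handed in when it is done.

Besides the shell and the picture viewer there is one more tool, called after "Call:" by a JSON object that holds its "op" and its "data", one argument or row to a line. drive_tool: Moves the arm, as the interface text tells. Its arguments: {"type":"object","properties":{"rows":{"type":"array"}},"required":["rows"]}

```bash
mkdir -p pics; ls; cat > h.py <<'E'
import numpy as np, cv2
from station import sense, capture, camera_params, finish_job
def cloud(name,d):
    p=camera_params(name);K=np.array(p["intrinsics"],float);R=np.array(p["R"]);t=np.array(p["t"])
    v,u=np.mgrid[:d.shape[0],:d.shape[1]]
    q=cv2.undistortPoints(np.stack([u.ravel(),v.ravel()],1).astype(float)[:,None],K,np.array([p["k1"],0,0,0.]))[:,0]
    c=np.c_[q,np.ones(len(q))]*d.reshape(-1,1)
    return ((c-t)@R).reshape(*d.shape,3)
E
python3 - <<'E'
from h import *
for n in("top","side"):
    im,d=capture(n); cv2.imwrite(f"pics/{n}0.png",im[:,:,::-1]); np.savez(f"{n}0.npz",im=im,d=d)
    p=camera_params(n); print(n,p["k1"],-np.array(p["R"]).T@p["t"],np.array(p["R"]).round(2).tolist())
s=sense();print(s["time_s"],s["tcp_pos"],np.round(s["ee_rot"],3).tolist(),s["wrist_force"])
E
```

```text
pics
top -0.1736801443047122 [ 0.41863178 -0.00648945  1.56152701] [[0.02, -1.0, -0.01], [-0.99, -0.02, -0.12], [0.12, 0.01, -0.99]]
side -0.1618717341364889 [0.39739065 1.19777149 1.16599418] [[-0.99, -0.16, 0.02], [-0.12, 0.64, -0.76], [0.11, -0.75, -0.65]]
0.1 [0.23145646 0.5799794  0.22153581] [[0.929, -0.371, -0.001], [-0.371, -0.929, -0.002], [0.0, 0.002, -1.0]] [ 0.21657991 -0.59695136 -0.11292333]
```

View pics/top0.png

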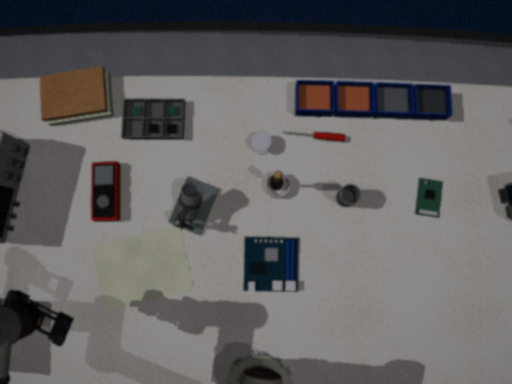

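View pics/side0.png

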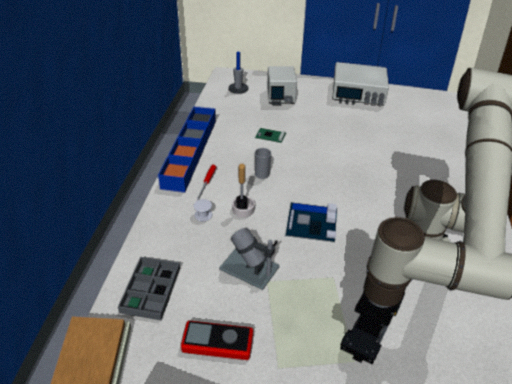

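The top view shows the pot with the brush at about (278,183), the stand at (195,205), the spare cup at (348,195) and the spool at (262,142). The side view shows the pot at (243,205), the brush handle at (241,175) and the tilted cup at (245,240). I'll measure next.

```bash
python3 - <<'E'
from h import *
T=np.load("top0.npz");S=np.load("side0.npz")
Pt=cloud("top",T["d"]);Ps=cloud("side",S["d"])
A=np.r_[Pt.reshape(-1,3),Ps.reshape(-1,3)]
print("table z",np.median(Pt[300:330,400:450,2]),np.median(Ps[340:360,280:320,2]))
for n,P,box in(("top",Pt,(165,195,255,305)),("side",Ps,(155,220,225,262))):
    q=P[box[0]:box[1],box[2]:box[3]].reshape(-1,3)
    for lo,hi in((.015,.04),(.05,.08),(.08,.12),(.13,.19),(.19,.22)):
        m=q[(q[:,2]>lo)&(q[:,2]<hi)]
        if len(m): print("pot",n,lo,len(m),m.mean(0).round(4),m.min(0).round(3),m.max(0).round(3))
for n,P,box in(("top",Pt,(170,245,160,230)),("side",Ps,(220,290,215,285))):
    q=P[box[0]:box[1],box[2]:box[3]].reshape(-1,3)
    for lo,hi in((.006,.02),(.06,.08),(.08,.1),(.1,.12),(.12,.14),(.14,.155),(.155,.2)):
        m=q[(q[:,2]>lo)&(q[:,2]<hi)]
        if len(m): print("stand",n,lo,len(m),np.median(m,0).round(4),m.min(0).round(3),m.max(0).round(3))
# base plate
    m=q[(q[:,2]>.007)&(q[:,2]<.02)]
    print(n,cv2.minAreaRect((m[:,:2]*1000).astype(np.float32)))
a=cv2.resize(T["im"][150:250,150:300],None,fx=5,fy=5,interpolation=2)
b=cv2.resize(S["im"][150:290,185:285],None,fx=4,fy=4,interpolation=2)
cv2.imwrite("pics/t1.png",cv2.convertScaleAbs(a[:,:,::-1],alpha=1.5));cv2.imwrite("pics/s1.png",b[:,:,::-1])
E
```

```text
table z 0.00021180370274529822 0.000651049339466681
pot top 0.015 118 [ 0.6298 -0.0455  0.0318] [ 0.596 -0.085  0.02 ] [ 0.667 -0.007  0.04 ]
pot top 0.05 95 [ 0.6288 -0.0418  0.0592] [ 0.615 -0.062  0.052] [ 0.649 -0.022  0.069]
pot top 0.08 1 [ 0.6298 -0.0402  0.0858] [ 0.63  -0.04   0.086] [ 0.63  -0.04   0.086]
pot top 0.13 19 [ 0.6243 -0.0413  0.1597] [ 0.622 -0.053  0.133] [ 0.628 -0.032  0.181]
pot top 0.19 61 [ 0.6324 -0.0422  0.2017] [ 0.623 -0.054  0.19 ] [ 0.645 -0.032  0.212]
pot side 0.015 243 [ 0.6229 -0.0593  0.0267] [ 0.589 -0.245  0.015] [0.668 0.002 0.04 ]
pot side 0.05 136 [ 0.6234 -0.1169  0.0617] [ 0.595 -0.288  0.05 ] [ 0.653 -0.015  0.08 ]
pot side 0.08 53 [ 0.6168 -0.1623  0.0952] [ 0.595 -0.244  0.082] [ 0.636 -0.032  0.118]
pot side 0.13 93 [ 0.6311 -0.0316  0.1612] [ 0.621 -0.044  0.132] [ 0.642 -0.023  0.19 ]
pot side 0.19 39 [ 0.6326 -0.0349  0.1984] [ 0.622 -0.047  0.19 ] [ 0.642 -0.025  0.208]
stand top 0.006 972 [0.5451 0.1922 0.0112] [0.434 0.103 0.006] [0.674 0.328 0.02 ]
stand top 0.06 107 [0.5236 0.2173 0.0715] [0.502 0.192 0.061] [0.59  0.259 0.08
[... 491 characters left out ...]
3), 3.054234027862549)
stand side 0.006 944 [0.5654 0.2414 0.0115] [0.451 0.02  0.006] [0.661 0.3   0.02 ]
stand side 0.06 160 [0.5254 0.2495 0.0706] [0.49  0.218 0.06 ] [0.583 0.261 0.08 ]
stand side 0.08 156 [0.5446 0.2473 0.0895] [0.49  0.221 0.08 ] [0.599 0.257 0.1  ]
stand side 0.1 271 [0.5699 0.2396 0.1135] [0.479 0.179 0.101] [0.619 0.263 0.12 ]
stand side 0.12 334 [0.554  0.2367 0.1273] [0.48  0.177 0.12 ] [0.618 0.264 0.14 ]
stand side 0.14 83 [0.5688 0.2298 0.1465] [0.49  0.189 0.14 ] [0.595 0.253 0.155]
stand side 0.155 22 [0.4964 0.2466 0.1584] [0.49  0.217 0.155] [0.569 0.254 0.162]
side ((588.8125, 199.77886962890625), (150.8990020751953, 251.56988525390625), 51.84291076660156)
```

View pics/t1.png

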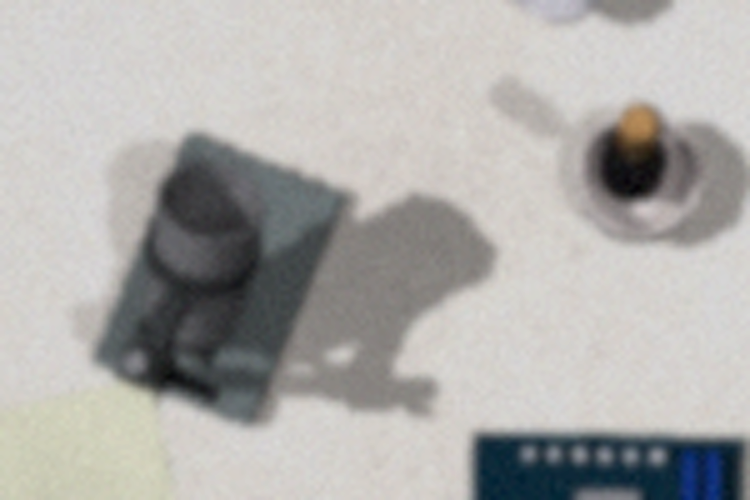

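View pics/s1.png

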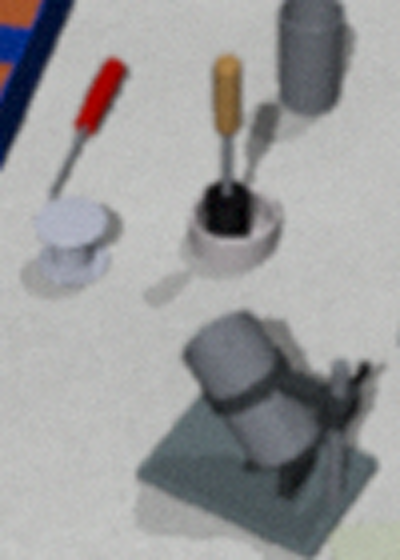

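The brush stands upright at about (0.632,-0.042). The stand's post, at crop pixel (135,360), is on the near side and the cup mouth, at crop pixel (205,200), leans away from the robot. Next I'll get the plate corners and the cup axis.

```bash
python3 - <<'E'
from h import *
from scipy.optimize import least_squares
def pix2plane(name,uv,z):
    p=camera_params(name);K=np.array(p["intrinsics"],float);R=np.array(p["R"]);t=np.array(p["t"])
    q=cv2.undistortPoints(np.array(uv,float)[:,None],K,np.array([p["k1"],0,0,0.]))[:,0]
    r=np.c_[q,np.ones(len(q))]@R; c=-R.T@t
    return c+r*((z-c[2])/r[:,2])[:,None]
# plate corners from crop (x/5+150)
c=np.array([(190,135),(350,195),(265,420),(95,360)])/5+150
X=pix2plane("top",c,.012);print(X.round(4),np.linalg.norm(np.diff(np.r_[X,X[:1]],axis=0),axis=1))
d=(X[0]+X[1]-X[2]-X[3])[:2];d/=np.linalg.norm(d)   # stand -x
o=X[:,:2].mean(0)+d*.02
print("stand o",o,"-x dir",d, np.degrees(np.arctan2(d[1],d[0])))
# cup: distance of cloud points to cone, both views
s,co=np.sin(np.radians(36)),np.cos(np.radians(36))
def axis(p):
    dd=np.array([np.cos(p[2]),np.sin(p[2])]); a=np.r_[dd*s,co]
    return np.r_[p[:2]-dd*.045,.052],a
def coords(p,q):
    b,a=axis(p);v=q-b;h=v@a;return h,np.linalg.norm(v-h[:,None]*a,axis=1)
p0=np.r_[o,np.arctan2(d[1],d[0])]
for sel in("top","side","both"):
    Q=[]
    for n,box in(("top",(170,245,160,230)),("side",(220,290,215,285))):
        if sel in(n,"both"):
            D=np.load(n+"0.npz");Q.append(cloud(n,D["d"])[box[0]:box[1],box[2]:box[3]].reshape(-1,3))
    Q=np.concatenate(Q);p=p0.copy()
    for k in range(5):
        h,r=coords(p,Q);m=Q[(h>.072)&(h<.10)&(abs(r-.0315)<(.012 if k<2 else .006))]
        f=lambda p:(lambda h,r:r-(.030+.002*h/.105))(*coords(p,m))
        p=least_squares(f,p,loss="soft_l1",f_scale=.002).x
    b,a=axis(p)
    print(sel,len(m),p[:2],np.degrees(p[2]),"rms",np.std(f(p)),"mouth",b+.105*a,"a",a)
E
```

```text
[[0.6482 0.2378 0.012 ]
 [0.6116 0.1346 0.012 ]
 [0.4684 0.1841 0.012 ]
 [0.5037 0.2932 0.012 ]] [0.10956325 0.15145574 0.11471145 0.15470349]
stand o [0.57676224 0.20556438] -x dir [ 0.93948797 -0.34258188] -20.034254566902483
top 254 [0.57706056 0.21166704] -18.595031565727613 rms 0.0018607295193615407 mouth [0.59290529 0.20633623 0.13694678] a [ 0.55710055 -0.18743127  0.80901699]
side 268 [0.57917692 0.21330524] -13.202147593955637 rms 0.0021750711925113 mouth [0.59545253 0.20948718 0.13694678] a [ 0.57225029 -0.13424272  0.80901699]
both 514 [0.57781304 0.21252184] -12.583564920048381 rms 0.0021927719236806403 mouth [0.59412892 0.20887972 0.13694678] a [ 0.57366624 -0.12805683  0.80901699]
```

Call:
{"op": "drive_tool", "data": {
  "rows": [
    {"tx":3.0,"ty":2.15,"tz":-0.5,"claw":8.7},
    {"tx":3.0,"ty":2.15,"tz":-0.5,"claw":8.7},
    {"tx":3.0,"ty":2.15,"tz":-0.5,"claw":8.7},
    {"tx":3.0,"ty":2.15,"tz":-0.5,"claw":8.7},
    {"tx":3.0,"ty":2.15,"tz":-0.5,"claw":8.7},
    {"tx":3.0,"ty":2.15,"tz":-0.5,"claw":8.7},
    {"tx":3.0,"ty":2.15,"tz":-0.5,"claw":8.7},
    {"tx":3.0,"ty":2.15,"tz":-0.5,"claw":8.7},
    {"tx":3.0,"ty":2.15,"tz":-0.5,"claw":8.7},
    {"tx":3.0,"ty":2.15,"tz":-0.5,"claw":8.7}
  ]
}}

```text
invalid input at $.rows[0]: expected keys tx, ty, tz, ax, ay, az, claw
```

Call:
{"op": "drive_tool", "data": {
  "rows": [
    {"tx":3.0,"ty":2.15,"claw":8.7},
    {"tx":3.0,"ty":2.15,"claw":8.7},
    {"tx":3.0,"ty":2.15,"claw":8.7},
    {"tx":3.0,"ty":2.15,"claw":8.7},
    {"tx":3.0,"ty":2.15,"claw":8.7},
    {"tx":3.0,"ty":2.15,"claw":8.7},
    {"tx":3.0,"ty":2.15,"claw":8.7},
    {"tx":3.0,"ty":2.0,"claw":8.7},
    {"tx":2.0,"ty":1.0,"claw":8.7},
    {"claw":8.7}
  ]
}}

```text
invalid input at $.rows[0]: expected keys tx, ty, tz, ax, ay, az, claw
```

```bash
python3 - <<'E'
from h import *
s=sense();R=np.array(s["ee_rot"]);print(s["time_s"],s["tcp_pos"],s["joints"],R.round(3).tolist(),s["wrist_force"])
print("to brush in tool cm",R.T@(np.array([.632,-.042,.146])-s["tcp_pos"])*100)
E
```

```text
0.1 [0.23145646 0.5799794  0.22153581] [ 8.30581629e+01  2.20891299e+01  3.87916719e-01 -2.76565454e-02
 -6.84117271e+01 -1.48171769e+01] [[0.929, -0.371, -0.001], [-0.371, -0.929, -0.002], [0.0, 0.002, -1.0]] [ 0.21657991 -0.59695136 -0.11292333]
to brush in tool cm [60.26463302 42.89204057  7.64450529]
```

All keys are required.

Call:
{"op": "drive_tool", "data": {
  "rows": [
    {"tx":3.0,"ty":2.15,"tz":-0.5,"ax":0,"ay":0,"az":0,"claw":8.7},
    {"tx":3.0,"ty":2.15,"tz":-0.5,"ax":0,"ay":0,"az":0,"claw":8.7},
    {"tx":3.0,"ty":2.15,"tz":-0.5,"ax":0,"ay":0,"az":0,"claw":8.7},
    {"tx":3.0,"ty":2.15,"tz":-0.5,"ax":0,"ay":0,"az":0,"claw":8.7},
    {"tx":3.0,"ty":2.15,"tz":-0.5,"ax":0,"ay":0,"az":0,"claw":8.7},
    {"tx":3.0,"ty":2.15,"tz":-0.5,"ax":0,"ay":0,"az":0,"claw":8.7},
    {"tx":3.0,"ty":2.15,"tz":-0.5,"ax":0,"ay":0,"az":0,"claw":8.7},
    {"tx":3.0,"ty":2.15,"tz":-0.5,"ax":0,"ay":0,"az":0,"claw":8.7},
    {"tx":3.0,"ty":2.15,"tz":-0.5,"ax":0,"ay":0,"az":0,"claw":8.7},
    {"tx":3.0,"ty":2.15,"tz":-0.5,"ax":0,"ay":0,"az":0,"claw":8.7}
  ]
}}

```text
time_s: 0.93
tcp_pos: [0.4309, 0.2677, 0.2726]
ee_rot: [[0.929, -0.37, -0.0], [-0.37, -0.929, -0.0], [-0.0, 0.0, -1.0]]
wrist_force: [-0.8, -0.0, 0.1]
gripper_width: 0.998
gripper_force: 0.0
```

Call:
{"op": "drive_tool", "data": {
  "rows": [
    {"tx":3.0,"ty":2.15,"tz":0,"ax":0,"ay":0,"az":0,"claw":8.7},
    {"tx":3.0,"ty":2.15,"tz":0,"ax":0,"ay":0,"az":0,"claw":8.7},
    {"tx":3.0,"ty":2.15,"tz":0,"ax":0,"ay":0,"az":0,"claw":8.7},
    {"tx":3.0,"ty":2.15,"tz":0,"ax":0,"ay":0,"az":0,"claw":8.7},
    {"tx":3.0,"ty":2.15,"tz":0,"ax":0,"ay":0,"az":0,"claw":8.7},
    {"tx":3.0,"ty":2.15,"tz":0,"ax":0,"ay":0,"az":0,"claw":8.7},
    {"tx":3.0,"ty":2.15,"tz":0,"ax":0,"ay":0,"az":0,"claw":8.7},
    {"tx":3.0,"ty":2.15,"tz":0,"ax":0,"ay":0,"az":0,"claw":8.7},
    {"tx":2.0,"ty":1.5,"tz":0,"ax":0,"ay":0,"az":0,"claw":8.7},
    {"tx":0,"ty":0,"tz":0,"ax":0,"ay":0,"az":0,"claw":8.7}
  ]
}}

```text
time_s: 1.77
tcp_pos: [0.6041, -0.0043, 0.271]
ee_rot: [[0.927, -0.376, -0.002], [-0.376, -0.927, -0.001], [-0.001, 0.002, -1.0]]
wrist_force: [1.4, 0.2, 0.7]
gripper_width: 1.001
gripper_force: 0.0
```

```bash
cat > st.py <<'E'
from h import *
import sys
s=sense();R=np.array(s["ee_rot"])
print(s["time_s"],np.round(s["tcp_pos"],4),np.round(s["joints"],1),R.round(3).tolist(),np.round(s["wrist_force"],1),s["gripper_width"])
if len(sys.argv)>3: print("tool cm",(R.T@(np.array([float(a) for a in sys.argv[1:4]])-s["tcp_pos"])*100).round(2))
E
python3 st.py .632 -.042 .146
```

```text
1.7667 [ 0.6041 -0.0043  0.271 ] [ 15.   18.4   2.    0.  -73.7  53. ] [[0.927, -0.376, -0.002], [-0.376, -0.927, -0.001], [-0.001, 0.002, -1.0]] [1.4 0.2 0.7] 1.0005907590076213
tool cm [ 4.02  2.43 12.5 ]
```

Call:
{"op": "drive_tool", "data": {
  "rows": [
    {"tx":2.0,"ty":1.2,"tz":0,"ax":0,"ay":0,"az":0,"claw":8.7},
    {"tx":2.0,"ty":1.2,"tz":0,"ax":0,"ay":0,"az":0,"claw":8.7},
    {"tx":0,"ty":0,"tz":0,"ax":0,"ay":0,"az":0,"claw":8.7},
    {"tx":0,"ty":0,"tz":2.5,"ax":0,"ay":0,"az":0,"claw":8.7},
    {"tx":0,"ty":0,"tz":2.5,"ax":0,"ay":0,"az":0,"claw":8.7},
    {"tx":0,"ty":0,"tz":2,"ax":0,"ay":0,"az":0,"claw":8.7},
    {"tx":0,"ty":0,"tz":0,"ax":0,"ay":0,"az":0,"claw":8.7}
  ]
}}

```text
time_s: 2.35
tcp_pos: [0.6274, -0.037, 0.1971]
ee_rot: [[0.929, -0.371, -0.011], [-0.371, -0.929, 0.0], [-0.01, 0.004, -1.0]]
wrist_force: [-0.1, 0.5, -0.0]
gripper_width: 0.996
gripper_force: 0.0
```

```bash
python3 st.py .632 -.042 .146; python3 - <<'E'
from h import *
for n,c in(("side",(130,230,190,290)),):
    im,d=capture(n);P=cloud(n,d)
    hsv=cv2.cvtColor(im,cv2.COLOR_RGB2HSV)
    m=(hsv[...,0]>8)&(hsv[...,0]<25)&(hsv[...,1]>90);m[:,:225]=0;m[:,262:]=0;m[:130]=0;m[220:]=0
    q=P[m];q=q[q[:,2]>.1];print(n,len(q),np.median(q,0),q.min(0),q.max(0))
    cv2.imwrite("pics/s2.png",cv2.resize(im[c[0]:c[1],c[2]:c[3],::-1],None,fx=5,fy=5,interpolation=2))
E
```

```text
2.35 [ 0.6274 -0.037   0.1971] [ 11.3  23.7  -0.6  -0.1 -66.3  57. ] [[0.929, -0.371, -0.011], [-0.371, -0.929, 0.0], [-0.01, 0.004, -1.0]] [-0.1  0.5 -0. ] 0.9958748726232495
tool cm [0.67 0.28 5.11]
side 162 [ 0.62858916 -0.02841     0.19411507] [ 0.56320626 -0.0746829   0.13392408] [0.65155716 0.18914185 0.48863175]
```

View pics/s2.png

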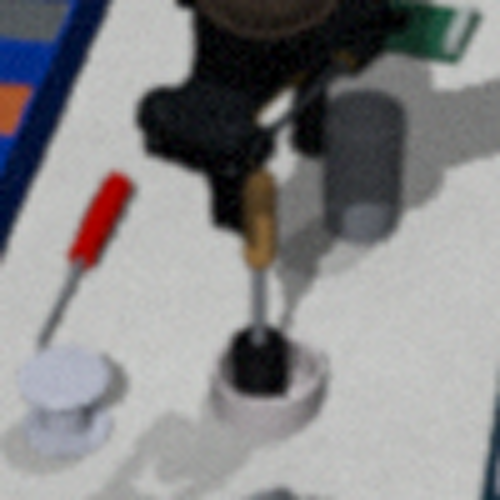

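The handle, at crop pixel (260,215), sits between the open fingers and clear of them. I'll lower the gripper and grip.

Call:
{"op": "drive_tool", "data": {
  "rows": [
    {"tx":0.6,"ty":0.3,"tz":0,"ax":0,"ay":0,"az":0,"claw":8.7},
    {"tx":0,"ty":0,"tz":2.0,"ax":0,"ay":0,"az":0,"claw":8.7},
    {"tx":0,"ty":0,"tz":2.0,"ax":0,"ay":0,"az":0,"claw":8.7},
    {"tx":0,"ty":0,"tz":1.0,"ax":0,"ay":0,"az":0,"claw":8.7},
    {"tx":0,"ty":0,"tz":0,"ax":0,"ay":0,"az":0,"claw":8.7},
    {"tx":0,"ty":0,"tz":0,"ax":0,"ay":0,"az":0,"claw":8.7}
  ]
}}

```text
time_s: 2.9
tcp_pos: [0.6362, -0.0427, 0.1536]
ee_rot: [[0.929, -0.37, 0.001], [-0.37, -0.929, -0.001], [0.001, -0.0, -1.0]]
wrist_force: [0.3, 0.3, -0.1]
gripper_width: 1.0
gripper_force: 0.0
```

```bash
python3 st.py .632 -.042 .146
```

```text
2.9 [ 0.6362 -0.0427  0.1536] [ 10.7  26.2  -3.2   0.1 -60.5  57.5] [[0.929, -0.37, 0.001], [-0.37, -0.929, -0.001], [0.001, -0.0, -1.0]] [ 0.3  0.3 -0.1] 0.9997576577876555
tool cm [-0.42  0.09  0.76]
```

Call:
{"op": "drive_tool", "data": {
  "rows": [
    {"tx":-0.4,"ty":0.1,"tz":0.5,"ax":0,"ay":0,"az":0,"claw":8.7},
    {"tx":0,"ty":0,"tz":0,"ax":0,"ay":0,"az":0,"claw":6},
    {"tx":0,"ty":0,"tz":0,"ax":0,"ay":0,"az":0,"claw":4},
    {"tx":0,"ty":0,"tz":0,"ax":0,"ay":0,"az":0,"claw":2},
    {"tx":0,"ty":0,"tz":0,"ax":0,"ay":0,"az":0,"claw":1},
    {"tx":0,"ty":0,"tz":0,"ax":0,"ay":0,"az":0,"claw":1},
    {"tx":0,"ty":0,"tz":0,"ax":0,"ay":0,"az":0,"claw":1},
    {"tx":0,"ty":0,"tz":0,"ax":0,"ay":0,"az":0,"claw":1},
    {"tx":0,"ty":0,"tz":0,"ax":0,"ay":0,"az":0,"claw":1}
  ]
}}

```text
time_s: 3.65
tcp_pos: [0.6314, -0.0421, 0.1476]
ee_rot: [[0.929, -0.371, 0.0], [-0.371, -0.929, -0.0], [0.0, 0.0, -1.0]]
wrist_force: [1.1, -0.1, 0.1]
gripper_width: 0.482
gripper_force: 0.0
```

```bash
python3 st.py .632 -.042 .146
```

```text
3.65 [ 0.6314 -0.0421  0.1476] [ 10.8  26.1  -4.3   0.  -59.5  57.4] [[0.929, -0.371, 0.0], [-0.371, -0.929, -0.0], [0.0, 0.0, -1.0]] [ 1.1 -0.1  0.1] 0.4819974453733217
tool cm [ 0.05 -0.03  0.16]
```

Call:
{"op": "drive_tool", "data": {
  "rows": [
    {"tx":0,"ty":0,"tz":0,"ax":0,"ay":0,"az":0,"claw":1},
    {"tx":0,"ty":0,"tz":0,"ax":0,"ay":0,"az":0,"claw":1},
    {"tx":0,"ty":0,"tz":0,"ax":0,"ay":0,"az":0,"claw":1},
    {"tx":0,"ty":0,"tz":0,"ax":0,"ay":0,"az":0,"claw":1},
    {"tx":0,"ty":0,"tz":0,"ax":0,"ay":0,"az":0,"claw":1},
    {"tx":0,"ty":0,"tz":0,"ax":0,"ay":0,"az":0,"claw":1}
  ]
}}

```text
time_s: 4.15
tcp_pos: [0.6313, -0.0421, 0.1474]
ee_rot: [[0.929, -0.371, -0.0], [-0.371, -0.929, -0.0], [-0.0, 0.0, -1.0]]
wrist_force: [0.5, 0.5, 0.0]
gripper_width: 0.27
gripper_force: 30.0
```

```bash
python3 st.py .632 -.042 .146
```

```text
4.15 [ 0.6313 -0.0421  0.1474] [ 10.8  26.1  -4.3  -0.  -59.5  57.4] [[0.929, -0.371, -0.0], [-0.371, -0.929, -0.0], [-0.0, 0.0, -1.0]] [0.5 0.5 0. ] 0.27032099701147155
tool cm [ 0.06 -0.03  0.14]
```

Call:
{"op": "drive_tool", "data": {
  "rows": [
    {"tx":0,"ty":0,"tz":-1.5,"ax":0,"ay":0,"az":0,"claw":1},
    {"tx":0,"ty":0,"tz":-2.5,"ax":0,"ay":0,"az":0,"claw":1},
    {"tx":0,"ty":0,"tz":-2.5,"ax":0,"ay":0,"az":0,"claw":1},
    {"tx":0,"ty":0,"tz":-2.5,"ax":0,"ay":0,"az":0,"claw":1},
    {"tx":0,"ty":0,"tz":-2.5,"ax":0,"ay":0,"az":0,"claw":1},
    {"tx":0,"ty":0,"tz":-2.5,"ax":0,"ay":0,"az":0,"claw":1},
    {"tx":0,"ty":0,"tz":-2.5,"ax":0,"ay":0,"az":0,"claw":1},
    {"tx":0,"ty":0,"tz":-1.5,"ax":0,"ay":0,"az":0,"claw":1},
    {"tx":0,"ty":0,"tz":0,"ax":0,"ay":0,"az":0,"claw":1},
    {"tx":0,"ty":0,"tz":0,"ax":0,"ay":0,"az":0,"claw":1}
  ]
}}

```text
time_s: 4.98
tcp_pos: [0.6312, -0.0419, 0.3275]
ee_rot: [[0.929, -0.371, 0.001], [-0.371, -0.929, 0.001], [0.0, -0.001, -1.0]]
wrist_force: [0.1, -0.0, -2.6]
gripper_width: 0.265
gripper_force: 30.0
```

```bash
cat > fit.py <<'E'
from h import *
from scipy.optimize import least_squares
s,co=np.sin(np.radians(36)),np.cos(np.radians(36))
def fit(yaw):
    dd=np.array([np.cos(np.radians(yaw)),np.sin(np.radians(yaw))]); a=np.r_[dd*s,co]
    for sel in("top","side"):
        box=dict(top=(170,245,160,230),side=(220,290,215,285))[sel]
        D=np.load(sel+"0.npz");Q=cloud(sel,D["d"])[box[0]:box[1],box[2]:box[3]].reshape(-1,3)
        p=np.array([.593,.205])
        def co_(p,q):
            v=q-np.r_[p-dd*.062,.052];h=v@a;return h,np.linalg.norm(v-h[:,None]*a,axis=1)
        for k in range(6):
            h,r=co_(p,Q);m=Q[(h>.01)&(h<.10)&((h<.05)|(h>.074))&(abs(r-.031)<(.01 if k<2 else .006))]
            f=lambda p:(lambda h,r:r-(.030+.002*h/.105))(*co_(p,m))
            p=least_squares(f,p,loss="soft_l1",f_scale=.002).x
        print(yaw,sel,len(m),p.round(4),"rms",np.std(f(p)).round(5))
for y in(-22,-20,-18,-16): fit(y)
E
python3 fit.py
python3 st.py .694 .17 .335
```

```text
-22 top 356 [0.5935 0.2054] rms 0.00183
-22 side 463 [0.5952 0.2072] rms 0.00227
-20 top 358 [0.5939 0.2063] rms 0.00186
-20 side 463 [0.5955 0.2081] rms 0.00227
-18 top 355 [0.5943 0.2072] rms 0.00194
-18 side 468 [0.5959 0.209 ] rms 0.00235
-16 top 350 [0.5946 0.208 ] rms 0.002
-16 side 471 [0.5961 0.2099] rms 0.00248
4.9833 [ 0.6312 -0.0419  0.3275] [ 10.8  20.1  12.3  -0.  -82.2  57.4] [[0.929, -0.371, 0.001], [-0.371, -0.929, 0.001], [0.0, -0.001, -1.0]] [ 0.1 -0.  -2.6] 0.26515879311664425
tool cm [ -2.03 -22.01  -0.73]
```

Call:
{"op": "drive_tool", "data": {
  "rows": [
    {"tx":-0.2,"ty":-3.0,"tz":0,"ax":0,"ay":0,"az":0,"claw":1},
    {"tx":-0.2,"ty":-3.0,"tz":0,"ax":0,"ay":0,"az":0,"claw":1},
    {"tx":-0.2,"ty":-3.0,"tz":0,"ax":0,"ay":0,"az":0,"claw":1},
    {"tx":-0.2,"ty":-3.0,"tz":0,"ax":0,"ay":0,"az":0,"claw":1},
    {"tx":-0.2,"ty":-3.0,"tz":0,"ax":0,"ay":0,"az":0,"claw":1},
    {"tx":-0.2,"ty":-3.0,"tz":0,"ax":0,"ay":0,"az":0,"claw":1},
    {"tx":-0.2,"ty":-3.0,"tz":0,"ax":0,"ay":0,"az":0,"claw":1},
    {"tx":-0.1,"ty":-0.8,"tz":0,"ax":0,"ay":0,"az":0,"claw":1},
    {"tx":0,"ty":0,"tz":0,"ax":0,"ay":0,"az":0,"claw":1}
  ]
}}

```text
time_s: 5.73
tcp_pos: [0.6978, 0.1685, 0.3232]
ee_rot: [[0.93, -0.368, -0.006], [-0.368, -0.93, -0.002], [-0.005, 0.004, -1.0]]
wrist_force: [-0.3, -0.3, -1.7]
gripper_width: 0.269
gripper_force: 30.0
```

Call:
{"op": "drive_tool", "data": {
  "rows": [
    {"tx":0,"ty":0,"tz":0,"ax":0,"ay":-0.09,"az":0,"claw":1},
    {"tx":0,"ty":0,"tz":0,"ax":0,"ay":-0.09,"az":0,"claw":1},
    {"tx":0,"ty":0,"tz":0,"ax":0,"ay":-0.09,"az":0,"claw":1},
    {"tx":0,"ty":0,"tz":0,"ax":0,"ay":-0.09,"az":0,"claw":1},
    {"tx":0,"ty":0,"tz":0,"ax":0,"ay":-0.09,"az":0,"claw":1},
    {"tx":0,"ty":0,"tz":0,"ax":0,"ay":-0.09,"az":0,"claw":1},
    {"tx":0,"ty":0,"tz":0,"ax":0,"ay":-0.088,"az":0,"claw":1},
    {"tx":0,"ty":0,"tz":0,"ax":0,"ay":0,"az":0,"claw":1},
    {"tx":0,"ty":0,"tz":0,"ax":0,"ay":0,"az":0,"claw":1}
  ]
}}

```text
time_s: 6.48
tcp_pos: [0.6993, 0.1641, 0.3239]
ee_rot: [[0.749, -0.374, -0.548], [-0.303, -0.928, 0.218], [-0.589, 0.003, -0.808]]
wrist_force: [-0.9, -0.4, -0.7]
gripper_width: 0.27
gripper_force: 30.0
```

```bash
python3 st.py .698 .1656 .2907
```

```text
6.4833 [0.6993 0.1641 0.3239] [  15.6   50.4   67.8  -29.5 -133.5   36.8] [[0.749, -0.374, -0.548], [-0.303, -0.928, 0.218], [-0.589, 0.003, -0.808]] [-0.9 -0.4 -0.7] 0.2701798819430397
tool cm [ 1.81 -0.1   2.79]
```

Call:
{"op": "drive_tool", "data": {
  "rows": [
    {"tx":0.9,"ty":0,"tz":1.4,"ax":0,"ay":0,"az":0,"claw":1},
    {"tx":0.9,"ty":-0.1,"tz":1.4,"ax":0,"ay":0,"az":0,"claw":1},
    {"tx":0,"ty":0,"tz":0,"ax":0,"ay":0,"az":0,"claw":1},
    {"tx":0,"ty":0,"tz":0,"ax":0,"ay":0,"az":0,"claw":1},
    {"tx":0,"ty":0,"tz":0,"ax":0,"ay":0,"az":0,"claw":1}
  ]
}}

```text
time_s: 6.9
tcp_pos: [0.6965, 0.1677, 0.2967]
ee_rot: [[0.754, -0.37, -0.543], [-0.3, -0.929, 0.217], [-0.585, -0.001, -0.811]]
wrist_force: [-0.4, -0.6, -0.2]
gripper_width: 0.265
gripper_force: 30.0
```

```bash
python3 st.py .698 .1656 .2907; python3 - <<'E'
from h import *
o=[]
for n,c in(("side",(190,290,190,290)),("top",(155,255,150,250))):
    im,d=capture(n); np.savez(n+"1.npz",im=im,d=d)
    o.append(cv2.resize(im[c[0]:c[1],c[2]:c[3],::-1],None,fx=4,fy=4,interpolation=2))
cv2.imwrite("pics/s3.png",cv2.convertScaleAbs(np.hstack(o),alpha=1.5))
E
```

```text
6.9 [0.6965 0.1677 0.2967] [  16.1   49.5   61.7  -27.3 -128.5   40. ] [[0.754, -0.37, -0.543], [-0.3, -0.929, 0.217], [-0.585, -0.001, -0.811]] [-0.4 -0.6 -0.2] 0.2649936902735772
tool cm [0.53 0.14 0.36]
```

View pics/s3.png

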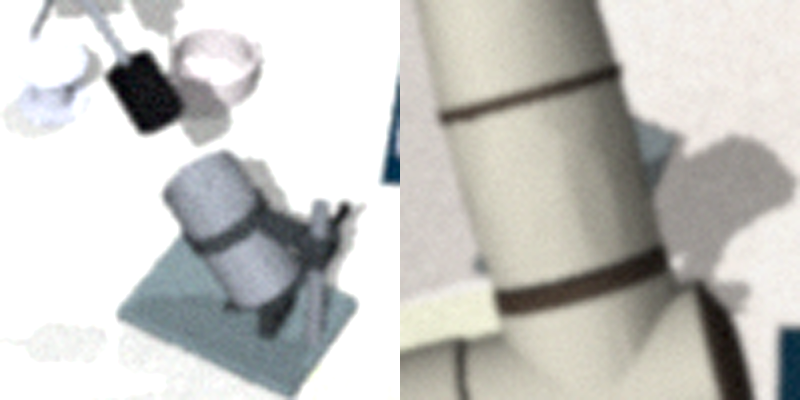

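The top camera is blocked by the arm. In the side view the brush head at (145,92) points along its axis to the mouth at about (200,175). I'll check the head's position against the tool axis by depth.

```bash
python3 - <<'E'
from h import *
from scipy.optimize import least_squares
D=np.load("side1.npz");P=cloud("side",D["d"]);im=D["im"]
s=sense();R=np.array(s["ee_rot"]);T=np.array(s["tcp_pos"])
q=P[200:226,212:238].reshape(-1,3);dark=im[200:226,212:238].max(-1).ravel()<45
L=(q-T)@R
m=L[dark&(L[:,2]>.09)&(L[:,2]<.145)&(np.hypot(L[:,0],L[:,1])<.05)]
print(len(m),m.mean(0).round(4),"z range",np.percentile(m[:,2],[2,98]))
m=m[(m[:,2]>.095)&(m[:,2]<.135)]
f=lambda p:np.hypot(m[:,0]-p[0],m[:,1]-p[1])-.021
r=least_squares(f,[0,0],loss="soft_l1",f_scale=.002);print("head offset tool xy",r.x.round(4),np.std(r.fun).round(4))
# same for cup in tool frame, two heights
box=P[225:275,228:270].reshape(-1,3)
M=np.array([.5945,.207,.137]);print("mouth in tool",((M-T)@R).round(4))
E
```

```text
190 [-0.0095 -0.0111  0.1135] z range [0.09063613 0.13632985]
head offset tool xy [ 0.0045 -0.0006] 0.0027
mouth in tool [0.0043 0.0017 0.1936]
```

Seen from the same camera, the head and the mouth are lined up to about 1 mm, so I'll insert.

Call:
{"op": "drive_tool", "data": {
  "rows": [
    {"tx":0.1,"ty":0.1,"tz":1.5,"ax":0,"ay":0,"az":0,"claw":1},
    {"tx":0,"ty":0,"tz":1.5,"ax":0,"ay":0,"az":0,"claw":1},
    {"tx":0,"ty":0,"tz":1.5,"ax":0,"ay":0,"az":0,"claw":1},
    {"tx":0,"ty":0,"tz":1.0,"ax":0,"ay":0,"az":0,"claw":1},
    {"tx":0,"ty":0,"tz":0,"ax":0,"ay":0,"az":0,"claw":1},
    {"tx":0,"ty":0,"tz":0,"ax":0,"ay":0,"az":0,"claw":1},
    {"tx":0,"ty":0,"tz":0,"ax":0,"ay":0,"az":0,"claw":1}
  ]
}}

```text
time_s: 7.58
tcp_pos: [0.668, 0.1781, 0.2506]
ee_rot: [[0.753, -0.371, -0.543], [-0.3, -0.929, 0.218], [-0.585, -0.001, -0.811]]
wrist_force: [0.4, -0.0, -1.5]
gripper_width: 0.268
gripper_force: 30.0
```

```bash
python3 st.py .5945 .207 .137
```

```text
7.5833 [0.668  0.1781 0.2506] [  17.5   45.9   47.6  -25.  -118.5   44. ] [[0.753, -0.371, -0.543], [-0.3, -0.929, 0.218], [-0.585, -0.001, -0.811]] [ 0.4 -0.  -1.5] 0.2677977263114787
tool cm [ 0.25  0.06 13.83]
```

Call:
{"op": "drive_tool", "data": {
  "rows": [
    {"tx":0,"ty":0,"tz":1.3,"ax":0,"ay":0,"az":0,"claw":1},
    {"tx":0,"ty":0,"tz":1.3,"ax":0,"ay":0,"az":0,"claw":1},
    {"tx":0,"ty":0,"tz":1.3,"ax":0,"ay":0,"az":0,"claw":1},
    {"tx":0,"ty":0,"tz":0,"ax":0,"ay":0,"az":0,"claw":1},
    {"tx":0,"ty":0,"tz":0,"ax":0,"ay":0,"az":0,"claw":1}
  ]
}}

```text
time_s: 8.0
tcp_pos: [0.6464, 0.1866, 0.2181]
ee_rot: [[0.752, -0.371, -0.545], [-0.3, -0.929, 0.217], [-0.587, 0.0, -0.81]]
wrist_force: [0.6, 0.2, -1.4]
gripper_width: 0.269
gripper_force: 30.0
```

Call:
{"op": "drive_tool", "data": {
  "rows": [
    {"tx":0,"ty":0,"tz":1.2,"ax":0,"ay":0,"az":0,"claw":1},
    {"tx":0,"ty":0,"tz":1.2,"ax":0,"ay":0,"az":0,"claw":1},
    {"tx":0,"ty":0,"tz":1.2,"ax":0,"ay":0,"az":0,"claw":1},
    {"tx":0,"ty":0,"tz":0,"ax":0,"ay":0,"az":0,"claw":1},
    {"tx":0,"ty":0,"tz":0,"ax":0,"ay":0,"az":0,"claw":1},
    {"tx":0,"ty":0,"tz":0,"ax":0,"ay":0,"az":0,"claw":1}
  ]
}}

```text
time_s: 8.5
tcp_pos: [0.6276, 0.1944, 0.1897]
ee_rot: [[0.753, -0.371, -0.543], [-0.3, -0.929, 0.218], [-0.585, -0.001, -0.811]]
wrist_force: [0.8, -0.1, -2.2]
gripper_width: 0.27
gripper_force: 30.0
```

```bash
python3 st.py .5945 .207 .137
```

```text
8.5 [0.6276 0.1944 0.1897] [  19.6   43.1   33.4  -23.9 -107.2   47. ] [[0.753, -0.371, -0.543], [-0.3, -0.929, 0.218], [-0.585, -0.001, -0.811]] [ 0.8 -0.1 -2.2] 0.27020700948996845
tool cm [0.22 0.06 6.35]
```

Call:
{"op": "drive_tool", "data": {
  "rows": [
    {"tx":0,"ty":0,"tz":0.8,"ax":0,"ay":0,"az":0,"claw":1},
    {"tx":0,"ty":0,"tz":0.8,"ax":0,"ay":0,"az":0,"claw":1},
    {"tx":0,"ty":0,"tz":0,"ax":0,"ay":0,"az":0,"claw":1},
    {"tx":0,"ty":0,"tz":0,"ax":0,"ay":0,"az":0,"claw":1},
    {"tx":0,"ty":0,"tz":0,"ax":0,"ay":0,"az":0,"claw":1}
  ]
}}

```text
time_s: 8.92
tcp_pos: [0.6176, 0.1981, 0.1756]
ee_rot: [[0.752, -0.371, -0.546], [-0.3, -0.929, 0.217], [-0.587, 0.0, -0.809]]
wrist_force: [-0.4, -0.4, -0.4]
gripper_width: 0.268
gripper_force: 30.0
```

Call:
{"op": "drive_tool", "data": {
  "rows": [
    {"tx":0,"ty":0,"tz":0.3,"ax":0,"ay":0,"az":0,"claw":1},
    {"tx":0,"ty":0,"tz":0,"ax":0,"ay":0,"az":0,"claw":1},
    {"tx":0,"ty":0,"tz":0,"ax":0,"ay":0,"az":0,"claw":1},
    {"tx":0,"ty":0,"tz":0,"ax":0,"ay":0,"az":0,"claw":1}
  ]
}}

```text
time_s: 9.25
tcp_pos: [0.6162, 0.1987, 0.1734]
ee_rot: [[0.752, -0.371, -0.545], [-0.3, -0.929, 0.218], [-0.587, -0.0, -0.81]]
wrist_force: [1.4, -0.0, -0.4]
gripper_width: 0.262
gripper_force: 30.0
```

```bash
python3 st.py .5945 .207 .137
```

```text
9.25 [0.6162 0.1987 0.1734] [  20.2   42.7   30.2  -23.9 -104.5   47.6] [[0.752, -0.371, -0.545], [-0.3, -0.929, 0.218], [-0.587, -0.0, -0.81]] [ 1.4 -0.  -0.4] 0.26216516642781024
tool cm [0.26 0.04 4.31]
```

Call:
{"op": "drive_tool", "data": {
  "rows": [
    {"tx":0,"ty":0,"tz":0.2,"ax":0,"ay":0,"az":0,"claw":1},
    {"tx":0,"ty":0,"tz":0,"ax":0,"ay":0,"az":0,"claw":1},
    {"tx":0,"ty":0,"tz":0,"ax":0,"ay":0,"az":0,"claw":1},
    {"tx":0,"ty":0,"tz":0,"ax":0,"ay":0,"az":0,"claw":1}
  ]
}}

```text
time_s: 9.58
tcp_pos: [0.6161, 0.1988, 0.1734]
ee_rot: [[0.754, -0.371, -0.542], [-0.3, -0.929, 0.218], [-0.584, -0.002, -0.811]]
wrist_force: [3.1, -1.3, 6.4]
gripper_width: 0.269
gripper_force: 30.0
```

Call:
{"op": "drive_tool", "data": {
  "rows": [
    {"tx":0,"ty":0,"tz":0.2,"ax":0,"ay":0,"az":0,"claw":1},
    {"tx":0,"ty":0,"tz":0,"ax":0,"ay":0,"az":0,"claw":1},
    {"tx":0,"ty":0,"tz":0,"ax":0,"ay":0,"az":0,"claw":1},
    {"tx":0,"ty":0,"tz":0,"ax":0,"ay":0,"az":0,"claw":1}
  ]
}}

```text
time_s: 9.92
tcp_pos: [0.6159, 0.1988, 0.1735]
ee_rot: [[0.756, -0.371, -0.54], [-0.3, -0.929, 0.218], [-0.582, -0.003, -0.813]]
wrist_force: [5.6, -2.0, 10.1]
gripper_width: 0.269
gripper_force: 30.0
```

```bash
python3 st.py .5945 .207 .137
```

```text
9.9167 [0.6159 0.1988 0.1735] [  20.2   42.4   29.8  -23.8 -104.1   47.7] [[0.756, -0.371, -0.54], [-0.3, -0.929, 0.218], [-0.582, -0.003, -0.813]] [ 5.6 -2.  10.1] 0.2686625046501006
tool cm [0.25 0.04 4.3 ]
```

The brush is on the floor, with about 12 N along the axis. That's stroke 1. Next come strokes 2 and 3.

Call:
{"op": "drive_tool", "data": {
  "rows": [
    {"tx":0,"ty":0,"tz":-1.4,"ax":0,"ay":0,"az":0,"claw":1},
    {"tx":0,"ty":0,"tz":-1.4,"ax":0,"ay":0,"az":0,"claw":1},
    {"tx":0,"ty":0,"tz":-1.4,"ax":0,"ay":0,"az":0,"claw":1},
    {"tx":0,"ty":0,"tz":-1.4,"ax":0,"ay":0,"az":0,"claw":1},
    {"tx":0,"ty":0,"tz":-1.4,"ax":0,"ay":0,"az":0,"claw":1},
    {"tx":0,"ty":0,"tz":0,"ax":0,"ay":0,"az":0,"claw":1},
    {"tx":0,"ty":0,"tz":0,"ax":0,"ay":0,"az":0,"claw":1},
    {"tx":0,"ty":0,"tz":0,"ax":0,"ay":0,"az":0,"claw":1}
  ]
}}

```text
time_s: 10.58
tcp_pos: [0.6512, 0.1847, 0.2254]
ee_rot: [[0.75, -0.371, -0.548], [-0.3, -0.929, 0.218], [-0.589, 0.001, -0.808]]
wrist_force: [0.2, -1.3, -1.8]
gripper_width: 0.266
gripper_force: 30.0
```

Call:
{"op": "drive_tool", "data": {
  "rows": [
    {"tx":0,"ty":0,"tz":1.4,"ax":0,"ay":0,"az":0,"claw":1},
    {"tx":0,"ty":0,"tz":1.4,"ax":0,"ay":0,"az":0,"claw":1},
    {"tx":0,"ty":0,"tz":1.4,"ax":0,"ay":0,"az":0,"claw":1},
    {"tx":0,"ty":0,"tz":1.4,"ax":0,"ay":0,"az":0,"claw":1},
    {"tx":0,"ty":0,"tz":0.7,"ax":0,"ay":0,"az":0,"claw":1},
    {"tx":0,"ty":0,"tz":0.4,"ax":0,"ay":0,"az":0,"claw":1},
    {"tx":0,"ty":0,"tz":0.3,"ax":0,"ay":0,"az":0,"claw":1},
    {"tx":0,"ty":0,"tz":0,"ax":0,"ay":0,"az":0,"claw":1},
    {"tx":0,"ty":0,"tz":0,"ax":0,"ay":0,"az":0,"claw":1},
    {"tx":0,"ty":0,"tz":0,"ax":0,"ay":0,"az":0,"claw":1}
  ]
}}

```text
time_s: 11.42
tcp_pos: [0.6152, 0.1987, 0.1738]
ee_rot: [[0.755, -0.37, -0.541], [-0.3, -0.929, 0.217], [-0.583, -0.002, -0.813]]
wrist_force: [5.1, -2.1, 11.0]
gripper_width: 0.272
gripper_force: 30.0
```

Call:
{"op": "drive_tool", "data": {
  "rows": [
    {"tx":0,"ty":0,"tz":-1.4,"ax":0,"ay":0,"az":0,"claw":1},
    {"tx":0,"ty":0,"tz":-1.4,"ax":0,"ay":0,"az":0,"claw":1},
    {"tx":0,"ty":0,"tz":-1.4,"ax":0,"ay":0,"az":0,"claw":1},
    {"tx":0,"ty":0,"tz":-1.4,"ax":0,"ay":0,"az":0,"claw":1},
    {"tx":0,"ty":0,"tz":-1.4,"ax":0,"ay":0,"az":0,"claw":1},
    {"tx":0,"ty":0,"tz":0,"ax":0,"ay":0,"az":0,"claw":1},
    {"tx":0,"ty":0,"tz":0,"ax":0,"ay":0,"az":0,"claw":1},
    {"tx":0,"ty":0,"tz":0,"ax":0,"ay":0,"az":0,"claw":1}
  ]
}}

```text
time_s: 12.08
tcp_pos: [0.6512, 0.1847, 0.2255]
ee_rot: [[0.75, -0.371, -0.547], [-0.3, -0.929, 0.218], [-0.589, 0.001, -0.808]]
wrist_force: [0.1, 0.1, -1.8]
gripper_width: 0.269
gripper_force: 30.0
```

Call:
{"op": "drive_tool", "data": {
  "rows": [
    {"tx":0,"ty":0,"tz":1.4,"ax":0,"ay":0,"az":0,"claw":1},
    {"tx":0,"ty":0,"tz":1.4,"ax":0,"ay":0,"az":0,"claw":1},
    {"tx":0,"ty":0,"tz":1.4,"ax":0,"ay":0,"az":0,"claw":1},
    {"tx":0,"ty":0,"tz":1.4,"ax":0,"ay":0,"az":0,"claw":1},
    {"tx":0,"ty":0,"tz":0.7,"ax":0,"ay":0,"az":0,"claw":1},
    {"tx":0,"ty":0,"tz":0.4,"ax":0,"ay":0,"az":0,"claw":1},
    {"tx":0,"ty":0,"tz":0.3,"ax":0,"ay":0,"az":0,"claw":1},
    {"tx":0,"ty":0,"tz":0,"ax":0,"ay":0,"az":0,"claw":1},
    {"tx":0,"ty":0,"tz":0,"ax":0,"ay":0,"az":0,"claw":1},
    {"tx":0,"ty":0,"tz":0,"ax":0,"ay":0,"az":0,"claw":1}
  ]
}}

```text
time_s: 12.92
tcp_pos: [0.615, 0.1986, 0.1738]
ee_rot: [[0.755, -0.37, -0.542], [-0.299, -0.929, 0.217], [-0.583, -0.001, -0.812]]
wrist_force: [5.1, -1.7, 9.7]
gripper_width: 0.272
gripper_force: 30.0
```

Call:
{"op": "drive_tool", "data": {
  "rows": [
    {"tx":0,"ty":0,"tz":-1.7,"ax":0,"ay":0,"az":0,"claw":1},
    {"tx":0,"ty":0,"tz":-1.7,"ax":0,"ay":0,"az":0,"claw":1},
    {"tx":0,"ty":0,"tz":-1.7,"ax":0,"ay":0,"az":0,"claw":1},
    {"tx":0,"ty":0,"tz":-1.7,"ax":0,"ay":0,"az":0,"claw":1},
    {"tx":0,"ty":0,"tz":-1.7,"ax":0,"ay":0,"az":0,"claw":1},
    {"tx":0,"ty":0,"tz":-1.7,"ax":0,"ay":0,"az":0,"claw":1},
    {"tx":0,"ty":0,"tz":-1.7,"ax":0,"ay":0,"az":0,"claw":1},
    {"tx":0,"ty":0,"tz":-1.7,"ax":0,"ay":0,"az":0,"claw":1},
    {"tx":0,"ty":0,"tz":-1.5,"ax":0,"ay":0,"az":0,"claw":1},
    {"tx":0,"ty":0,"tz":0,"ax":0,"ay":0,"az":0,"claw":1}
  ]
}}

```text
time_s: 13.75
tcp_pos: [0.6976, 0.1659, 0.2935]
ee_rot: [[0.754, -0.372, -0.542], [-0.301, -0.928, 0.219], [-0.584, -0.002, -0.811]]
wrist_force: [0.5, -0.2, -1.6]
gripper_width: 0.267
gripper_force: 30.0
```

```bash
python3 st.py .6313 -.0421 .1474
```

```text
13.75 [0.6976 0.1659 0.2935] [  15.9   49.5   61.4  -27.2 -128.1   40.3] [[0.754, -0.372, -0.542], [-0.301, -0.928, 0.219], [-0.584, -0.002, -0.811]] [ 0.5 -0.2 -1.6] 0.2671555970772138
tool cm [ 9.8 21.8 10.9]
```

Call:
{"op": "drive_tool", "data": {
  "rows": [
    {"tx":-1.0,"ty":0,"tz":-1.4,"ax":0,"ay":0,"az":0,"claw":1},
    {"tx":-1.0,"ty":0,"tz":-1.4,"ax":0,"ay":0,"az":0,"claw":1},
    {"tx":0,"ty":0,"tz":0,"ax":0,"ay":0.09,"az":0,"claw":1},
    {"tx":0,"ty":0,"tz":0,"ax":0,"ay":0.09,"az":0,"claw":1},
    {"tx":0,"ty":0,"tz":0,"ax":0,"ay":0.09,"az":0,"claw":1},
    {"tx":0,"ty":0,"tz":0,"ax":0,"ay":0.09,"az":0,"claw":1},
    {"tx":0,"ty":0,"tz":0,"ax":0,"ay":0.09,"az":0,"claw":1},
    {"tx":0,"ty":0,"tz":0,"ax":0,"ay":0.09,"az":0,"claw":1},
    {"tx":0,"ty":0,"tz":0,"ax":0,"ay":0.088,"az":0,"claw":1},
    {"tx":0,"ty":0,"tz":0,"ax":0,"ay":0,"az":0,"claw":1}
  ]
}}

```text
time_s: 14.58
tcp_pos: [0.6914, 0.1674, 0.3256]
ee_rot: [[0.93, -0.366, -0.003], [-0.366, -0.93, -0.003], [-0.002, 0.004, -1.0]]
wrist_force: [-0.1, -0.1, -0.6]
gripper_width: 0.266
gripper_force: 30.0
```

Call:
{"op": "drive_tool", "data": {
  "rows": [
    {"tx":0.2,"ty":2.9,"tz":0,"ax":0,"ay":0,"az":0,"claw":1},
    {"tx":0.2,"ty":2.9,"tz":0,"ax":0,"ay":0,"az":0,"claw":1},
    {"tx":0.2,"ty":2.9,"tz":0,"ax":0,"ay":0,"az":0,"claw":1},
    {"tx":0.2,"ty":2.9,"tz":0,"ax":0,"ay":0,"az":0,"claw":1},
    {"tx":0.2,"ty":2.9,"tz":0,"ax":0,"ay":0,"az":0,"claw":1},
    {"tx":0.2,"ty":2.9,"tz":0,"ax":0,"ay":0,"az":0,"claw":1},
    {"tx":0.2,"ty":2.9,"tz":0,"ax":0,"ay":0,"az":0,"claw":1},
    {"tx":0,"ty":1.0,"tz":0,"ax":0,"ay":0,"az":0,"claw":1},
    {"tx":0,"ty":0,"tz":0,"ax":0,"ay":0,"az":0,"claw":1},
    {"tx":0,"ty":0,"tz":0,"ax":0,"ay":0,"az":0,"claw":1}
  ]
}}

```text
time_s: 15.42
tcp_pos: [0.6304, -0.0366, 0.3261]
ee_rot: [[0.928, -0.372, -0.001], [-0.372, -0.928, 0.001], [-0.001, -0.001, -1.0]]
wrist_force: [-0.2, -0.5, -2.4]
gripper_width: 0.272
gripper_force: 30.0
```

```bash
python3 st.py .6313 -.0421 .1474; python3 - <<'E'
from h import *
from scipy.optimize import least_squares
s=sense();R=np.array(s["ee_rot"]);T=np.array(s["tcp_pos"])
im,d=capture("side");P=cloud("side",d)
L=(P.reshape(-1,3)-T)@R
dark=im.max(-1).ravel()<60
for lo,hi,rr,dk in((.085,.145,.021,1),(.02,.08,.0045,0)):
    m=L[(dark|(not dk))&(L[:,2]>lo)&(L[:,2]<hi)&(np.hypot(L[:,0],L[:,1])<.045)]
    f=lambda p:np.hypot(m[:,0]-p[0],m[:,1]-p[1])-rr
    r=least_squares(f,[0,0],loss="soft_l1",f_scale=.002);print(len(m),"offset",r.x.round(4),np.std(r.fun).round(4),np.percentile(m[:,2],[2,98]))
v=np.argwhere(np.hypot(*(P[...,:2]-T[:2]).transpose(2,0,1))<.03)
cv2.imwrite("pics/s4.png",cv2.resize(im[110:230,180:290,::-1],None,fx=5,fy=5,interpolation=2))
E
```

```text
15.4167 [ 0.6304 -0.0366  0.3261] [ 11.3  20.   12.1  -0.1 -82.1  56.9] [[0.928, -0.372, -0.001], [-0.372, -0.928, 0.001], [-0.001, -0.001, -1.0]] [-0.2 -0.5 -2.4] 0.2721681975768959
tool cm [ 0.32  0.49 17.87]
160 offset [0.0033 0.0008] 0.0047 [0.08675574 0.13367918]
43 offset [-0.0004 -0.0017] 0.0018 [0.02171121 0.07735211]
```

View pics/s4.png

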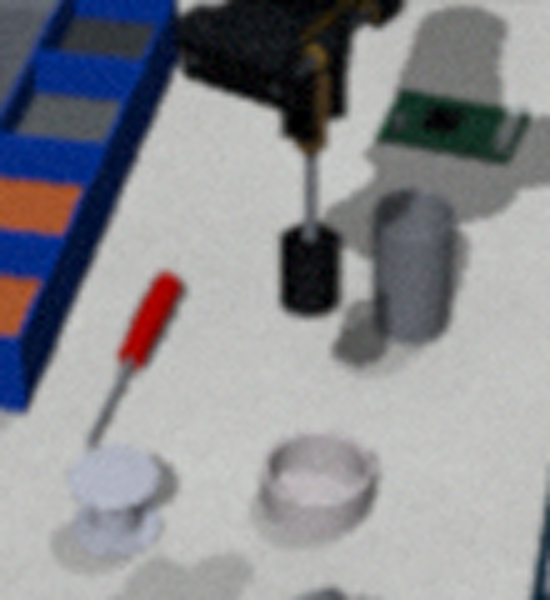

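The brush hangs upright, with its head at (310,270) in the crop, above the empty pot at (320,485). Lowering now.

Call:
{"op": "drive_tool", "data": {
  "rows": [
    {"tx":0.3,"ty":0.6,"tz":0,"ax":0,"ay":0,"az":0,"claw":1},
    {"tx":0,"ty":0,"tz":2.5,"ax":0,"ay":0,"az":0,"claw":1},
    {"tx":0,"ty":0,"tz":2.5,"ax":0,"ay":0,"az":0,"claw":1},
    {"tx":0,"ty":0,"tz":2.5,"ax":0,"ay":0,"az":0,"claw":1},
    {"tx":0,"ty":0,"tz":2.5,"ax":0,"ay":0,"az":0,"claw":1},
    {"tx":0,"ty":0,"tz":2.0,"ax":0,"ay":0,"az":0,"claw":1},
    {"tx":0,"ty":0,"tz":1.0,"ax":0,"ay":0,"az":0,"claw":1},
    {"tx":0,"ty":0,"tz":0,"ax":0,"ay":0,"az":0,"claw":1},
    {"tx":0,"ty":0,"tz":0,"ax":0,"ay":0,"az":0,"claw":1}
  ]
}}

```text
time_s: 16.22
tcp_pos: [0.6316, -0.0427, 0.1967]
ee_rot: [[0.929, -0.37, 0.0], [-0.37, -0.929, -0.001], [0.0, 0.001, -1.0]]
wrist_force: [-0.9, -0.4, -1.9]
gripper_width: 0.27
gripper_force: 30.0
```

```bash
python3 st.py .6313 -.0425 .1474
```

```text
16.2167 [ 0.6316 -0.0427  0.1967] [ 10.8  23.8  -0.5   0.  -65.6  57.5] [[0.929, -0.37, 0.0], [-0.37, -0.929, -0.001], [0.0, 0.001, -1.0]] [-0.9 -0.4 -1.9] 0.2696690199507671
tool cm [-0.04 -0.01  4.93]
```

Call:
{"op": "drive_tool", "data": {
  "rows": [
    {"tx":0,"ty":0,"tz":1.5,"ax":0,"ay":0,"az":0,"claw":1},
    {"tx":0,"ty":0,"tz":1.5,"ax":0,"ay":0,"az":0,"claw":1},
    {"tx":0,"ty":0,"tz":1.0,"ax":0,"ay":0,"az":0,"claw":1},
    {"tx":0,"ty":0,"tz":0.4,"ax":0,"ay":0,"az":0,"claw":1},
    {"tx":0,"ty":0,"tz":0,"ax":0,"ay":0,"az":0,"claw":1},
    {"tx":0,"ty":0,"tz":0,"ax":0,"ay":0,"az":0,"claw":1},
    {"tx":0,"ty":0,"tz":0,"ax":0,"ay":0,"az":0,"claw":1}
  ]
}}

```text
time_s: 16.8
tcp_pos: [0.6319, -0.043, 0.1538]
ee_rot: [[0.929, -0.37, 0.002], [-0.37, -0.929, -0.0], [0.002, -0.001, -1.0]]
wrist_force: [0.2, 0.3, -1.9]
gripper_width: 0.269
gripper_force: 30.0
```

Call:
{"op": "drive_tool", "data": {
  "rows": [
    {"tx":0,"ty":0,"tz":0.4,"ax":0,"ay":0,"az":0,"claw":1},
    {"tx":0,"ty":0,"tz":0,"ax":0,"ay":0,"az":0,"claw":1},
    {"tx":0,"ty":0,"tz":0,"ax":0,"ay":0,"az":0,"claw":1},
    {"tx":0,"ty":0,"tz":0,"ax":0,"ay":0,"az":0,"claw":1}
  ]
}}

```text
time_s: 17.13
tcp_pos: [0.631, -0.043, 0.1486]
ee_rot: [[0.929, -0.371, 0.0], [-0.371, -0.929, -0.0], [0.0, 0.0, -1.0]]
wrist_force: [0.3, -0.1, -1.1]
gripper_width: 0.27
gripper_force: 30.0
```

Call:
{"op": "drive_tool", "data": {
  "rows": [
    {"tx":0,"ty":0,"tz":0.2,"ax":0,"ay":0,"az":0,"claw":1},
    {"tx":0,"ty":0,"tz":0,"ax":0,"ay":0,"az":0,"claw":1},
    {"tx":0,"ty":0,"tz":0,"ax":0,"ay":0,"az":0,"claw":1},
    {"tx":0,"ty":0,"tz":0,"ax":0,"ay":0,"az":0,"claw":1}
  ]
}}

```text
time_s: 17.47
tcp_pos: [0.6315, -0.0431, 0.1472]
ee_rot: [[0.929, -0.371, 0.001], [-0.371, -0.929, -0.0], [0.001, -0.0, -1.0]]
wrist_force: [0.5, 0.5, 2.4]
gripper_width: 0.267
gripper_force: 30.0
```

Light contact, 2.4 N up. Opening slowly, then retreating upward.

Call:
{"op": "drive_tool", "data": {
  "rows": [
    {"tx":0,"ty":0,"tz":0,"ax":0,"ay":0,"az":0,"claw":2.6},
    {"tx":0,"ty":0,"tz":0,"ax":0,"ay":0,"az":0,"claw":3},
    {"tx":0,"ty":0,"tz":0,"ax":0,"ay":0,"az":0,"claw":4},
    {"tx":0,"ty":0,"tz":0,"ax":0,"ay":0,"az":0,"claw":6},
    {"tx":0,"ty":0,"tz":0,"ax":0,"ay":0,"az":0,"claw":8},
    {"tx":0,"ty":0,"tz":0,"ax":0,"ay":0,"az":0,"claw":8.5},
    {"tx":0,"ty":0,"tz":0,"ax":0,"ay":0,"az":0,"claw":8.5},
    {"tx":0,"ty":0,"tz":0,"ax":0,"ay":0,"az":0,"claw":8.5},
    {"tx":0,"ty":0,"tz":0,"ax":0,"ay":0,"az":0,"claw":8.5},
    {"tx":0,"ty":0,"tz":0,"ax":0,"ay":0,"az":0,"claw":8.5}
  ]
}}

```text
time_s: 18.3
tcp_pos: [0.631, -0.043, 0.1465]
ee_rot: [[0.929, -0.371, 0.0], [-0.371, -0.929, 0.0], [0.0, -0.0, -1.0]]
wrist_force: [0.1, 1.0, 0.3]
gripper_width: 0.867
gripper_force: 0.0
```

Call:
{"op": "drive_tool", "data": {
  "rows": [
    {"tx":0,"ty":0,"tz":0,"ax":0,"ay":0,"az":0,"claw":8.5},
    {"tx":0,"ty":0,"tz":0,"ax":0,"ay":0,"az":0,"claw":8.5},
    {"tx":0,"ty":0,"tz":-1.5,"ax":0,"ay":0,"az":0,"claw":8.5},
    {"tx":0,"ty":0,"tz":-1.5,"ax":0,"ay":0,"az":0,"claw":8.5},
    {"tx":0,"ty":0,"tz":-2,"ax":0,"ay":0,"az":0,"claw":8.5},
    {"tx":0,"ty":0,"tz":-2.5,"ax":0,"ay":0,"az":0,"claw":8.5},
    {"tx":0,"ty":0,"tz":-2.5,"ax":0,"ay":0,"az":0,"claw":8.5},
    {"tx":0,"ty":0,"tz":-2.5,"ax":0,"ay":0,"az":0,"claw":8.5},
    {"tx":0,"ty":0,"tz":0,"ax":0,"ay":0,"az":0,"claw":8.5},
    {"tx":0,"ty":0,"tz":0,"ax":0,"ay":0,"az":0,"claw":8.5}
  ]
}}

```text
time_s: 19.13
tcp_pos: [0.6317, -0.0429, 0.2735]
ee_rot: [[0.929, -0.371, 0.004], [-0.371, -0.929, 0.001], [0.003, -0.002, -1.0]]
wrist_force: [-0.2, 0.1, -0.2]
gripper_width: 0.975
gripper_force: 0.0
```

```bash
python3 st.py; python3 - <<'E'
from h import *
im,d=capture("side")
cv2.imwrite("pics/s5.png",cv2.resize(im[110:310,170:350,::-1],None,fx=3,fy=3,interpolation=2))
E
```

```text
19.1333 [ 0.6317 -0.0429  0.2735] [ 10.7  21.1   6.3  -0.  -75.   57.5] [[0.929, -0.371, 0.004], [-0.371, -0.929, 0.001], [0.003, -0.002, -1.0]] [-0.2  0.1 -0.2] 0.9749665559942968
```

View pics/s5.png

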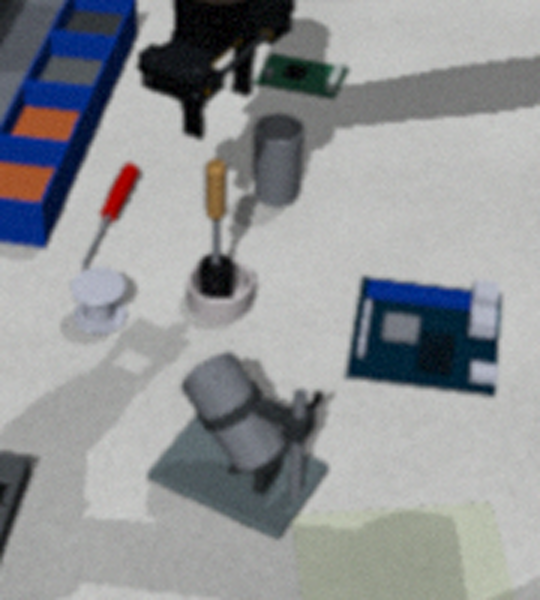

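The brush stands upright in the pot (head at (215,275), handle at (215,185)). The gripper is clear above it and everything else is where it was. Handing in.

```bash
python3 -c "
from station import finish_job
print(finish_job())"
```

```text
the job is handed in; nothing more can be done
None
```

The cup was scrubbed with three strokes to its floor, drawn back about 6 cm between them; the brush is standing upright in its drip pot again, nothing else looked disturbed, and the job was handed in at about 19 s.

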